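# Roll the loose bottle onto the bottle rest

## Task

An amber bottle has been left lying loose on the bar. Pushing its top with the fingertips, roll it to the right, up over the low front lip of the waved wooden bottle rest, so that it settles and lies still in the free groove beside the green bottle, without touching that one. Roll it, so that it turns over at least half a turn on the way, rather than sliding or lifting it, and leave the green bottle and the other things on the bar where they are.

Things in the scene. Friction and masses are not known exactly. Their poses are not given: they have to be found in the camera images.
- amber_bottle: amber corked bottle lying on its side on the bar, neck to the robot: the only thing to move. Origin: centre of its base, on its axis. z axis: from base to neck. x axis: out through the side that is up at the start (turns over as it rolls). Straight body 60 mm across, 152 mm long from the base; shoulder and neck are thinner and touch nothing; 250 mm in all
- amber_mid (a point): point on the amber bottle's axis half-way along its straight body, 76 mm from the base, 30 mm above what it lies on. The bottle weighs about 0.6 kg (varies), centre of mass 93 mm from the base. It rolls with a little resistance: it stays where it is left on the level bar, rolls back if left on the front slope, and once over the lip rocks to rest in the groove by itself in some 3 s
- bottle_rest: fixed beech board with a waved top on the bar, 130 mm (x, along the bottles) by 204 mm (y). Origin: centre, on the bar surface; the bottle rolls towards its -y. Top heights: 1 mm at the front edge, y = +102 mm, rising evenly to the 6.5 mm rounded lip at y = +82 mm; then half-cosine waves: 3 mm at y = +46 mm, 10 mm ridge at y = +1 mm, 3 mm at y = -44 mm (green bottle), 16 mm end from y = -86 mm
- rest_lip (a point): middle of the top of the rest's front lip, 6.5 mm above the bar, 20 mm behind the rest's front edge and 36 mm before the free groove; same axes as the rest
- free_groove (a point): middle of the bottom line of the free groove, 3 mm above the bar; the groove runs along x of the rest and a bottle lying in it has its axis about 30 mm above this point; same axes as the rest
- green_bottle: green corked bottle, 65 mm across and 269 mm long, lying in the second groove of the rest, neck towards the robot; to be left alone. Origin: centre of its base; z axis along it to the neck
- corkscrew: corkscrew with a wooden handle lying on the bar (bystander)
- tumbler: water tumbler standing on the bar, 64 mm across, 84 mm high (bystander)
- jigger: steel measuring jigger standing on the bar, 43 mm across, 76 mm high (bystander)
- cork: loose bottle cork lying on the bar, 46 mm long (bystander)

How it is judged:
By the outcome, as a careful person would: the job done as asked, in the order asked, and still so for the second after the job is handed in, with the robot touching nothing.
It also fails if it takes over 58 s, if anything falls off the work surface, if the arm or the gripper's body presses on something with over 40 N, if the wrist force passes 120 N, or if a joint passes its speed limit or range.

## Robot

A 6-joint arm with a two-finger parallel gripper is mounted at the origin on a cart in front of the work surface, level with it; the furniture and walls round the work are solid. World frame = base frame: x ahead of the robot, y to its left, z up, the work surface at z = 0. Lengths are in m, angles in rad, forces in N, time in s.
With the tool pointing down it reaches from about 0.35 to 0.875 m from the base axis. Payload 4.2 kg.
Tool frame: the origin (TCP) lies on the centre line of the jaws, within the pads' length; the fingertips stand 17 mm ahead of it and the grasp point (between the pads) lies 2 mm behind it; z points along the fingers, y is the direction in which the jaws open and shut (so a half turn about z gives the same grasp; the last joint's range is limited). The gripper opens to 87 mm and grips with 3 to 60 N. Pads are 19 mm wide; open, the fingers measure 117 mm over their backs; the gripper's body (75 mm by 190 mm) begins 51 mm behind the grasp point.
Start: joints at [1.474, 0.385, 0.008, 0, -1.194, -0.259], TCP at [0.218, 0.586, 0.24] pointing down, gripper open.
Joint ranges: [-3.14, 3.14], [-1.21, 2.06], [-1.07, 1.41], [-3.16, 2.05], [-2.99, -0.16], [-3.1, 3.1]. Speed limits (rad/s): [2.79, 2.79, 3.14, 3.14, 3.14, 3.14].

## Interface

Orientations are given as a unit quaternion [x, y, z, w].
In Python, from rig import r, imaging, nets gives the robot as it stands.
- The arm moves only by the shell command python3 -m crank 'ROWS'. ROWS is JSON, a list of rows, each an object with "slide": the shift along the tool's x, y, z in mm, a list of three; "rotation": the turn, a rotation vector about the tool's x, y, z in rad, a list of three; "claw": the opening, from 0 (shut) to 1 (fully open). In form: [{"slide": [tx, ty, tz], "rotation": [ax, ay, az], "claw": claw}, ...]. A call has 1 to 12 rows; each row shifts and turns the pose as measured when the row begins, along the tool's axes as they then stand; what a row does not reach is not made up. A row lasts 1/8 s, in which the tool goes at most 62.5 mm and 10.7 degrees, less where a joint would pass 70% of its speed; a pose out of reach is approached as far as the arm can. A call is refused whole if a number of a shift passes 62.5 or a number of a turn 0.188, either way. A call with a gripper value outside its range is refused whole. The fingers move at their own pace and stop on an object; the grip force is fixed at half the most. Time passes only in rows, so rows that do not move let the fingers close. It gives the time, the measured TCP pose, the force and the opening at its end, in the units of the state.
- r.observe(): the state, without advancing time (a new reading comes with each control period).
- imaging.read_camera(name): name is "side" or "top"; returns a dict with "image" (400x640x3 uint8, red, green, blue), "range_z" (400x640 float32, m along the optical axis (not along the pixel's ray), 0 where there is no reading), "fovy" (degrees; the focal length in pixels is half the picture's height over the tangent of half this angle, whatever the lens; pixels are square), "cx", "cy" (the principal point, pixels), "R" (3x3) and "t" (3): a world point X has camera coordinates R X + t. Camera axes: x right, y down, z forward; pixel columns grow to the right and rows downward; lengths in m; the calibration is good to about 2 mm. A picture is of the moment at which its call begins.
- r.close_job(): hands the job in, once; it reports no verdict.
Trained networks look in a picture, given as the dict that the camera call returned (one of the last four; its "shot" number tells which), for a name from the list of things; names that differ only in an ending like _2 or _b are one class to them, and where a whole thing is asked for, a point or a joint stands for the part that bears it (a point fixed in the world has none). Each returns a list of dicts, best first, with "p" (0 to 1); they miss things now and then, are a little off and sometimes report something else, mostly with a low value. They report only what shows in the picture. A call takes as long as a camera call.
- nets.masks_of(target, picture): "mask" (400x640 bool, what is visible of it).
- nets.pinpoint(target, picture): "xyz" ([x, y, z] in m, in world coordinates, good to about 4 mm: a listed point, or the origin of a listed thing).
The state is a dict: "clock": time; "joint_pos": joint angles; "qd": joint speeds; "tau": joint torques, N m; "position": TCP position; "tool_rot": TCP orientation; "force": force on the tool from outside, world axes, zero at the start; "moment": the same for the moment, N m; "grip_width": finger opening in m.
Only numpy, scipy, OpenCV 4.12 (cv2) and the standard library are available. Lean on these libraries where they do the work, as an engineer would, in place of code of your own. Each camera call takes 0.05 s, during which the arm holds its last target. There are 200 camera calls.

## Working session

There is one attempt and no reset: what is moved stays moved. The work goes in short steps, Python scripts to look and compute and a shell command to move; the robot and the scene stay as the last step left them, time stands still between calls to the robot, and variables do not carry over. Pictures are saved under pics/ and viewed, about 8 in all and at most 12, crops included, and the job is handed in when it is done.

```bash
mkdir -p pics; cat > h.py <<'E'
from rig import r, imaging, nets
import numpy as np, cv2
from scipy.spatial.transform import Rotation as Ro
def pts(p):
    f=200/np.tan(np.radians(p["fovy"])/2); v,u=np.mgrid[:400,:640]; z=p["range_z"]
    c=np.stack([(u-p["cx"])/f*z,(v-p["cy"])/f*z,z],-1)
    w=(c-p["t"])@p["R"]; w[z==0]=np.nan; return w
def st():
    s=r.observe(); print(round(s["clock"],2),np.round(s["position"],4),np.round(Ro.from_quat(s["tool_rot"]).as_matrix(),3).tolist(),np.round(s["force"],1),round(s["grip_width"],4))
E
python3 - <<'E'
from h import *
st(); ims=[]
for n in ["top","side"]:
    p=imaging.read_camera(n); ims.append(p["image"]); w=pts(p)
    for t in ["amber_bottle","amber_mid","bottle_rest","rest_lip","free_groove","green_bottle","corkscrew","tumbler","jigger","cork"]:
        print(n,t,[(round(float(d["p"]),2),np.round(d["xyz"],3).tolist()) for d in nets.pinpoint(t,p)[:2]])
    for t in ["amber_bottle","green_bottle","bottle_rest"]:
        for d in nets.masks_of(t,p)[:1]:
            m=w[d["mask"]]; m=m[~np.isnan(m[:,0])]; print(n,t,"mask",d["p"],len(m),np.round(np.percentile(m,[1,50,99],axis=0),3).tolist() if len(m) else 0)
im=np.vstack(ims)[:,:,::-1]; cv2.imwrite("pics/a.png",cv2.resize(im,None,fx=.75,fy=.75))
E
```

```text
0.0 [0.2175 0.5853 0.2384] [[0.937, -0.349, -0.001], [-0.349, -0.937, -0.002], [0.0, 0.002, -1.0]] [0.2 0.5 0.2] 0.0872
top amber_bottle []
top amber_mid [(0.86, [0.525, 0.096, 0.029])]
top bottle_rest [(0.73, [0.501, -0.092, 0.002])]
top rest_lip [(0.57, [0.512, -0.007, 0.003])]
top free_groove [(0.68, [0.509, -0.042, -0.002]), (0.47, [0.391, -0.402, 0.004])]
top green_bottle [(0.93, [0.58, -0.141, 0.032])]
top corkscrew [(0.55, [0.388, -0.402, -0.002])]
top tumbler [(0.55, [0.623, 0.285, -0.0])]
top jigger [(0.63, [0.395, -0.403, 0.003]), (0.56, [0.522, -0.364, -0.002])]
top cork [(0.45, [0.338, 0.281, -0.001]), (0.31, [0.622, 0.287, -0.003])]
top amber_bottle mask 0.91 1729 [[0.366, 0.059, 0.032], [0.503, 0.095, 0.054], [0.603, 0.126, 0.064]]
top green_bottle mask 0.76 2077 [[0.319, -0.163, 0.001], [0.467, -0.121, 0.061], [0.578, -0.091, 0.071]]
top bottle_rest mask 0.94 2267 [[0.436, -0.186, -0.0], [0.503, -0.051, 0.007], [0.57, 0.016, 0.02]]
side amber_bottle [(0.76, [0.61, 0.079, 0.034])]
side amber_mid [(0.72, [0.531, 0.091, 0.027])]
side bottle_rest [(0.92, [0.504, -0.086, -0.002])]
side rest_lip [(0.85, [0.511, -0.004, 0.006])]
side free_groove [(0.72, [0.51, -0.046, 0.003])]
side green_bottle [(0.8, [0.58, -0.139, 0.032])]
side corkscrew []
side tumbler [(0.56, [0.624, 0.282, -0.0])]
side jigger [(0.57, [0.524, -0.366, -0.002])]
side cork [(0.38, [0.339, 0.284, -0.0]), (0.33, [0.502, -0.087, -0.0])]
side amber_bottle mask 0.89 1113 [[0.368, 0.051, 0.001], [0.501, 0.073, 0.04], [0.602, 0.108, 0.061]]
side green_bottle mask 0.75 1765 [[0.318, -0.171, -0.001], [0.462, -0.148, 0.047], [0.578, -0.074, 0.068]]
side bottle_rest mask 0.93 388 [[0.43, -0.191, -0.001], [0.502, -0.162, 0.013], [0.576, 0.014, 0.018]]
```

View pics/a.png

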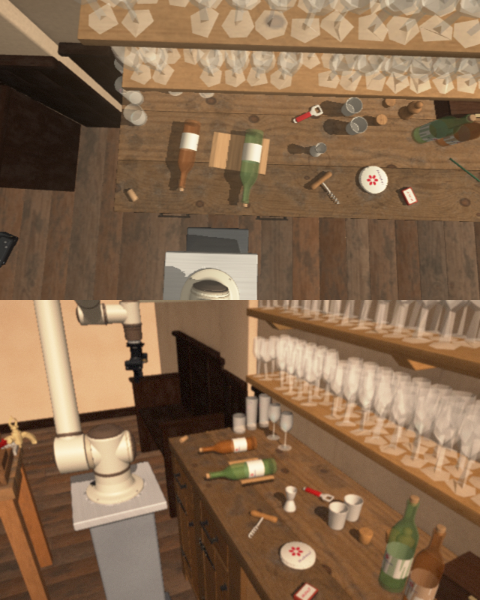

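The top picture shows the amber bottle (~(188,155)) left of the rest (~(222,150)), green bottle at (250,165). Shelves with glasses lie behind. Next I fit the axes and the shelf clearance.

```bash
python3 - <<'E'
from h import *
from scipy.optimize import least_squares
p=imaging.read_camera("top"); w=pts(p); f=200/np.tan(np.radians(p["fovy"])/2); print("cam",-p["R"].T@p["t"],f)
for n,R in [("amber_bottle",.03),("green_bottle",.0325)]:
    P=[]
    for c in ["top","side"]:
        q=imaging.read_camera(c); W=pts(q); m=nets.masks_of(n,q)[0]["mask"]; m=cv2.erode(m.astype(np.uint8),np.ones((3,3)))>0
        a=W[m]; a=a[(a[:,0]>.47)&(a[:,0]<.59)&(a[:,2]>.03 if n[0]=='a' else a[:,2]>.03)]
        P.append(a)
    for lab,a in [("top",P[0]),("side",P[1]),("both",np.vstack(P))]:
        fn=lambda k:np.hypot((a[:,1]-k[0]-k[1]*(a[:,0]-.53))*np.cos(np.arctan(k[1])),a[:,2]-k[2])-R
        s=least_squares(fn,[a[:,1].mean(),0,.03],loss="soft_l1",f_scale=.002); print(n,lab,len(a),np.round(s.x,4),"rms",np.sqrt(np.mean(s.fun**2)))
    q=imaging.read_camera("top");m=nets.masks_of(n,q)[0]["mask"]; a=pts(q)[m]; print("xrange",np.nanmin(a[:,0]),np.nanmax(a[:,0]))
# rest
m=nets.masks_of("bottle_rest",imaging.read_camera("top"))[0]["mask"]
a=w[m&(w[:,:,2]>.0)]; a=a[(a[:,1]>-.07)&(a[:,1]<.03)]
for y0 in np.arange(-.07,.03,.01):
    b=a[(a[:,1]>=y0)&(a[:,1]<y0+.01)]
    if len(b)>5: print(round(y0+.005,3),len(b),np.round([b[:,0].min(),b[:,0].max(),np.median(b[:,2])],4))
for x0 in np.arange(.43,.58,.02):
    b=w[m&(w[:,:,0]>=x0)&(w[:,:,0]<x0+.02)]
    if len(b): print("front edge x",round(x0+.01,2),np.round([b[:,1].max()],4))
# shelf
b=w[(w[:,:,2]>.1)&(np.abs(w[:,:,1])<.35)&(w[:,:,0]>.3)]
for z0 in np.arange(.1,.8,.1):
    c=b[(b[:,2]>z0)&(b[:,2]<z0+.1)]; print("obst z",round(z0,1),len(c),c[:,0].min() if len(c) else '')
im=p["image"][130:290,200:400,::-1]; cv2.imwrite("pics/b.png",cv2.resize(im,None,fx=3.6,fy=3.6,interpolation=cv2.INTER_CUBIC))
E
```

```text
cam [ 0.33001753 -0.04610913  1.18666015] 441.0777543788381
amber_bottle top 951 [ 0.0929 -0.1218  0.0306] rms 0.0018290958409237646
amber_bottle side 430 [ 0.0899 -0.1265  0.0292] rms 0.0030447286413003115
amber_bottle both 1381 [ 0.0921 -0.1263  0.0306] rms 0.0023934248951980523
xrange 0.49640259210667387 0.5346664221224336
green_bottle top 866 [-0.1323 -0.122   0.0356] rms 0.001848572486899102
green_bottle side 612 [-0.1345 -0.1085  0.0347] rms 0.002372726573905468
green_bottle both 1478 [-0.1332 -0.1186  0.0356] rms 0.0021742484164265466
xrange 0.3139917371376694 0.5774252310423111
-0.065 173 [0.4391 0.5688 0.0078]
-0.055 172 [0.4394 0.569  0.0059]
-0.045 163 [0.4416 0.5711 0.0042]
-0.035 158 [0.4442 0.5705 0.0043]
-0.025 174 [0.4461 0.5725 0.0049]
-0.015 172 [0.4462 0.5727 0.0059]
-0.005 167 [0.4483 0.5749 0.0067]
0.005 161 [0.4482 0.5754 0.005 ]
0.015 67 [0.4506 0.5333 0.0034]
front edge x 0.44 [0.0052]
front edge x 0.46 [0.0195]
front edge x 0.48 [0.0173]
front edge x 0.5 [0.0153]
front edge x 0.52 [0.0132]
front edge x 0.54 [0.0116]
front edge x 0.56 [0.0096]
front edge x 0.58 [0.0071]
obst z 0.1 440 0.6585836475433293
obst z 0.2 10664 0.635207865729685
obst z 0.3 1913 0.6429176905898524
obst z 0.4 4883 0.6427145388414246
obst z 0.5 23009 0.636001975320354
obst z 0.6 4671 0.641845176815939
obst z 0.7 300 0.6454031149690513
```

View pics/b.png

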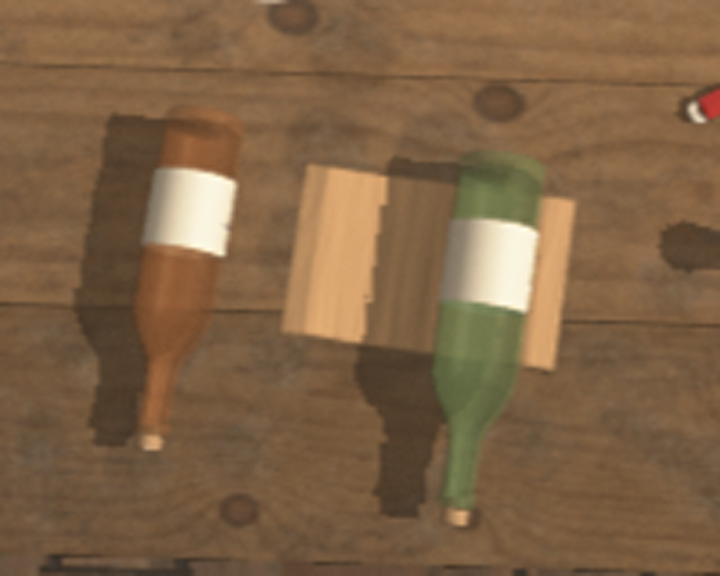

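```bash
R='{"slide":[0,0,0],"rotation":[0,0,0.167],"claw":0.5}'; python3 -m crank '[{"slide":[0,0,0],"rotation":[0,0,0.167],"claw":0.5},{"slide":[0,0,0],"rotation":[0,0,0.167],"claw":0.5},{"slide":[0,0,0],"rotation":[0,0,0.167],"claw":0.5},{"slide":[0,0,0],"rotation":[0,0,0.167],"claw":0.5},{"slide":[0,0,0],"rotation":[0,0,0.167],"claw":0.5},{"slide":[0,0,0],"rotation":[0,0,0.167],"claw":0.5},{"slide":[0,0,0],"rotation":[0,0,0.167],"claw":0.5},{"slide":[0,0,0],"rotation":[0,0,0.167],"claw":0.5}]'; python3 -c "
from h import *; st()"
```

```text
clock: 3.15
position: [0.2177, 0.5859, 0.2396]
tool_rot: [-0.646, 0.763, 0.0, 0.0]
force: [0.7, -0.3, 0.2]
grip_width: 0.0437
3.15 [0.2177 0.5859 0.2396] [[-0.165, -0.986, 0.0], [-0.986, 0.165, 0.0], [-0.0, -0.0, -1.0]] [ 0.7 -0.3  0.2] 0.0437
```

```bash
python3 -m crank '[{"slide":[0,0,0],"rotation":[0,0,-0.047],"claw":0.5},{"slide":[36,-30,0],"rotation":[0,0,0],"claw":0.5},{"slide":[36,-30,0],"rotation":[0,0,0],"claw":0.5},{"slide":[36,-30,0],"rotation":[0,0,0],"claw":0.5},{"slide":[36,-30,0],"rotation":[0,0,0],"claw":0.5},{"slide":[36,-30,0],"rotation":[0,0,0],"claw":0.5},{"slide":[36,-30,0],"rotation":[0,0,0],"claw":0.5},{"slide":[36,-30,0],"rotation":[0,0,0],"claw":0.5},{"slide":[36,-30,0],"rotation":[0,0,0],"claw":0.5},{"slide":[36,-30,0],"rotation":[0,0,0],"claw":0.5},{"slide":[36,-30,0],"rotation":[0,0,0],"claw":0.5},{"slide":[36,-30,0],"rotation":[0,0,0],"claw":0.5}]'; python3 -c "
from h import *; st()"
```

```text
clock: 4.65
position: [0.5069, 0.1443, 0.241]
tool_rot: [-0.667, 0.745, -0.0, 0.003]
force: [0.6, 0.5, -0.1]
grip_width: 0.0437
4.65 [0.5069 0.1443 0.241 ] [[-0.11, -0.994, 0.005], [-0.994, 0.11, 0.004], [-0.005, -0.005, -1.0]] [ 0.6  0.5 -0.1] 0.0437
```

```bash
python3 -m crank '[{"slide":[12,-8,40],"rotation":[0,0,0],"claw":0.5},{"slide":[12,-8,40],"rotation":[0,0,0],"claw":0.5},{"slide":[0,0,40],"rotation":[0,0,-0.008],"claw":0.5},{"slide":[0,0,30],"rotation":[0,0,0],"claw":0.5},{"slide":[0,0,0],"rotation":[0,0,0],"claw":0.5}]'; python3 - <<'E'
from h import *
st(); P=r.observe()["position"]; d=np.array([-.119,-.993]);e=np.array([.993,-.119])
print("u,e",d@P[:2],e@P[:2])
E
```

```text
clock: 5.28
position: [0.5251, 0.1155, 0.0888]
tool_rot: [-0.668, 0.744, -0.001, 0.006]
force: [-0.9, 0.4, 0.5]
grip_width: 0.0434
5.28 [0.5251 0.1155 0.0888] [[-0.108, -0.994, 0.01], [-0.994, 0.108, 0.006], [-0.007, -0.01, -1.0]] [-0.9  0.4  0.5] 0.0434
u,e -0.17722440934469968 0.5076924379834253
```

```bash
python3 -m crank '[{"slide":[0,0,8],"rotation":[-0.01,0,0.011],"claw":0.5},{"slide":[0,0,7],"rotation":[0,0,0],"claw":0.5},{"slide":[0,0,3],"rotation":[0,0,0],"claw":0.5}]'; cat >> h.py <<'E'
d=np.array([-.119,-.993]);e=np.array([.993,-.119])
def where(look=True):
    st(); P=r.observe()["position"]; print("tool u,e",np.round([d@P[:2],e@P[:2]],4),"tip z",round(P[2]-.017,4))
    if not look: return
    for c in ["top","side"]:
        p=imaging.read_camera(c)
        for t in ["amber_mid","amber_bottle","green_bottle"]:
            for q in nets.pinpoint(t,p)[:1]: x=np.array(q["xyz"]); print(c,t,round(q["p"],2),np.round(x,3),"u,e",np.round([d@x[:2],e@x[:2]],4))
    return p
E
python3 -c "
from h import *; p=where()
cv2.imwrite('pics/c.png',cv2.resize(p['image'][170:300,220:420,::-1],None,fx=3.5,fy=3.5))"
```

```text
clock: 5.65
position: [0.5276, 0.117, 0.0733]
tool_rot: [-0.664, 0.748, 0.002, 0.006]
force: [0.6, 0.5, 0.3]
grip_width: 0.0432
5.65 [0.5276 0.117  0.0733] [[-0.119, -0.993, 0.006], [-0.993, 0.119, 0.01], [-0.011, -0.005, -1.0]] [0.6 0.5 0.3] 0.0432
tool u,e [-0.179  0.51 ] tip z 0.0563
top amber_mid 0.93 [0.525 0.095 0.027] u,e [-0.1567  0.5101]
top amber_bottle 0.75 [0.608 0.082 0.026] u,e [-0.1533  0.5938]
top green_bottle 0.94 [ 0.575 -0.136  0.03 ] u,e [0.0664 0.5868]
side amber_mid 0.67 [0.528 0.095 0.032] u,e [-0.1571  0.5125]
side amber_bottle 0.87 [0.607 0.084 0.032] u,e [-0.1553  0.593 ]
side green_bottle 0.67 [ 0.58  -0.137  0.034] u,e [0.0673 0.5922]
```

View pics/c.png

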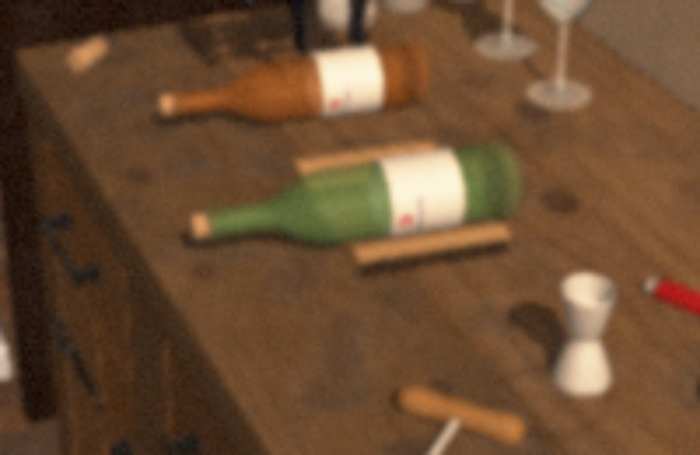

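```bash
python3 -m crank '[{"slide":[0,0,2],"rotation":[0,0,0],"claw":0.5},{"slide":[7.5,0,-0.5],"rotation":[0,0,0],"claw":0.5},{"slide":[7.5,0,-0.2],"rotation":[0,0,0],"claw":0.5},{"slide":[7.5,0,0],"rotation":[0,0,0],"claw":0.5}]'; python3 -c "
from h import *; p=where()"
```

```text
clock: 6.55
position: [0.5251, 0.0967, 0.0765]
tool_rot: [-0.665, 0.747, 0.002, 0.007]
force: [-3.9, 0.8, 7.7]
grip_width: 0.0437
6.55 [0.5251 0.0967 0.0765] [[-0.116, -0.993, 0.008], [-0.993, 0.116, 0.012], [-0.013, -0.007, -1.0]] [-3.9  0.8  7.7] 0.0437
tool u,e [-0.1585  0.5099] tip z 0.0595
top amber_mid 0.73 [0.526 0.084 0.032] u,e [-0.1459  0.512 ]
top amber_bottle 0.9 [0.608 0.07  0.027] u,e [-0.1417  0.5956]
top green_bottle 0.66 [ 0.579 -0.14   0.03 ] u,e [0.0706 0.5913]
side amber_mid 0.82 [0.53  0.082 0.03 ] u,e [-0.1443  0.516 ]
side amber_bottle 0.78 [0.605 0.072 0.031] u,e [-0.1431  0.5923]
side green_bottle 0.8 [ 0.582 -0.14   0.035] u,e [0.0697 0.5942]
```

```bash
python3 -m crank '[{"slide":[9,0,0],"rotation":[0,0,0],"claw":0.5},{"slide":[9,0,0.3],"rotation":[0,0,0],"claw":0.5},{"slide":[9,0,0.3],"rotation":[0,0,0],"claw":0.5},{"slide":[9,0,0.3],"rotation":[0,0,0],"claw":0.5},{"slide":[9,0,0.5],"rotation":[0,0,0],"claw":0.5}]'; python3 -c "
from h import *; p=where()"
```

```text
clock: 7.58
position: [0.5192, 0.0507, 0.0772]
tool_rot: [-0.665, 0.746, 0.002, 0.007]
force: [-3.2, 1.1, 8.0]
grip_width: 0.0433
7.58 [0.5192 0.0507 0.0772] [[-0.114, -0.993, 0.008], [-0.993, 0.114, 0.012], [-0.012, -0.006, -1.0]] [-3.2  1.1  8. ] 0.0433
tool u,e [-0.1122  0.5095] tip z 0.0602
top green_bottle 0.73 [ 0.578 -0.139  0.033] u,e [0.0691 0.5902]
side amber_mid 0.55 [0.526 0.059 0.029] u,e [-0.121   0.5149]
side amber_bottle 0.75 [0.604 0.048 0.032] u,e [-0.1198  0.5939]
side green_bottle 0.91 [ 0.579 -0.141  0.035] u,e [0.071  0.5921]
```

```bash
python3 -m crank '[{"slide":[0,0,-12],"rotation":[0,0,0.005],"claw":0.5},{"slide":[-11,0,-2],"rotation":[0,0,0],"claw":0.5},{"slide":[-12,0,0],"rotation":[0,0,0],"claw":0.5},{"slide":[-12,0,0],"rotation":[0,0,0],"claw":0.5},{"slide":[0,0,0],"rotation":[0,0,0],"claw":0.5}]'; python3 -c "
from h import *; p=where()"
```

```text
clock: 8.6
position: [0.5238, 0.0878, 0.0915]
tool_rot: [-0.663, 0.748, 0.002, 0.007]
force: [0.8, 0.5, 0.1]
grip_width: 0.0437
8.6 [0.5238 0.0878 0.0915] [[-0.12, -0.993, 0.008], [-0.993, 0.12, 0.012], [-0.013, -0.006, -1.0]] [0.8 0.5 0.1] 0.0437
tool u,e [-0.1495  0.5097] tip z 0.0745
top amber_mid 0.95 [0.521 0.059 0.032] u,e [-0.1206  0.51  ]
top green_bottle 0.62 [ 0.576 -0.14   0.033] u,e [0.07   0.5882]
side amber_mid 0.62 [0.524 0.06  0.028] u,e [-0.1219  0.5134]
side amber_bottle 0.94 [0.602 0.047 0.029] u,e [-0.1182  0.5927]
side green_bottle 0.9 [ 0.581 -0.14   0.036] u,e [0.0701 0.5938]
```

```bash
python3 -m crank '[{"slide":[4,0,9],"rotation":[0,0,0],"claw":0.5},{"slide":[0,0,8],"rotation":[0,0,0],"claw":0.5},{"slide":[0,0,3],"rotation":[0,0,0],"claw":0.5},{"slide":[7.5,0,-0.5],"rotation":[0,0,0],"claw":0.5},{"slide":[7.5,0,-0.2],"rotation":[0,0,0],"claw":0.5},{"slide":[7.5,0,0],"rotation":[0,0,0],"claw":0.5},{"slide":[8,0,0],"rotation":[0,0,0],"claw":0.5},{"slide":[8,0,0.2],"rotation":[0,0,0],"claw":0.5},{"slide":[8,0,0.2],"rotation":[0,0,0],"claw":0.5}]'; python3 -c "
from h import *; p=where()"
```

```text
clock: 10.12
position: [0.518, 0.0379, 0.0775]
tool_rot: [-0.664, 0.748, 0.002, 0.008]
force: [-1.7, 0.2, 5.1]
grip_width: 0.0435
10.12 [0.518  0.0379 0.0775] [[-0.118, -0.993, 0.01], [-0.993, 0.119, 0.014], [-0.015, -0.008, -1.0]] [-1.7  0.2  5.1] 0.0435
tool u,e [-0.0993  0.5099] tip z 0.0605
top amber_mid 0.98 [0.522 0.035 0.029] u,e [-0.0967  0.514 ]
top green_bottle 0.95 [ 0.581 -0.139  0.031] u,e [0.0689 0.5936]
side amber_mid 0.74 [0.341 0.289 0.   ] u,e [-0.328   0.3043]
side amber_bottle 0.63 [0.602 0.024 0.032] u,e [-0.0953  0.5947]
side green_bottle 0.92 [ 0.582 -0.14   0.033] u,e [0.0702 0.5948]
```

```bash
python3 -m crank '[{"slide":[7,0,0.2],"rotation":[0,0,0],"claw":0.5},{"slide":[7,0,0.2],"rotation":[0,0,0],"claw":0.5},{"slide":[0,0,-12],"rotation":[0,0,0],"claw":0.5},{"slide":[-12,0,-2],"rotation":[0,0,0],"claw":0.5},{"slide":[-12,0,0],"rotation":[0,0,0],"claw":0.5},{"slide":[-10,0,0],"rotation":[0,0,0],"claw":0.5},{"slide":[0,0,0],"rotation":[-0.007,0.013,0],"claw":0.5}]'; python3 - <<'E'
from h import *
from scipy.optimize import least_squares
p=where()
q=imaging.read_camera("top"); W=pts(q); m=nets.masks_of("amber_bottle",q)[0]["mask"]; a=W[m]; a=a[(a[:,0]>.46)&(a[:,0]<.6)&(a[:,2]>.03)&(a[:,2]<.066)]
fn=lambda k:np.hypot((a[:,1]-k[0]-k[1]*(a[:,0]-.53))*.993,a[:,2]-k[2])-.03
s=least_squares(fn,[a[:,1].mean(),-.1,.03],loss="soft_l1",f_scale=.002);print(len(a),s.x,"u",d@[.53,s.x[0]])
E
```

```text
clock: 11.4
position: [0.5206, 0.061, 0.0916]
tool_rot: [-0.664, 0.747, 0.0, 0.0]
force: [0.7, 0.6, -0.2]
grip_width: 0.0433
11.4 [0.5206 0.061  0.0916] [[-0.117, -0.993, -0.0], [-0.993, 0.117, 0.001], [-0.001, 0.0, -1.0]] [ 0.7  0.6 -0.2] 0.0433
tool u,e [-0.1225  0.5097] tip z 0.0746
top amber_mid 0.97 [0.517 0.028 0.028] u,e [-0.089   0.5098]
top amber_bottle 0.58 [0.6   0.015 0.027] u,e [-0.0859  0.5944]
top green_bottle 0.88 [ 0.579 -0.14   0.029] u,e [0.0696 0.5914]
side amber_mid 0.76 [0.519 0.029 0.028] u,e [-0.0906  0.5123]
side amber_bottle 0.62 [0.599 0.015 0.033] u,e [-0.086   0.5933]
side green_bottle 0.95 [ 0.579 -0.141  0.035] u,e [0.0707 0.5915]
723 [ 0.02493674 -0.12333111  0.03078009] u -0.08783218057375698
```

```bash
python3 -m crank '[{"slide":[7,0,5],"rotation":[0,0,0.002],"claw":0.5},{"slide":[0,0,8],"rotation":[0,0,0],"claw":0.5},{"slide":[0,0,8],"rotation":[0,0,0],"claw":0.5},{"slide":[0,0,2],"rotation":[0,0,0],"claw":0.5},{"slide":[9,0,-1.7],"rotation":[0,0,0],"claw":0.5},{"slide":[9.5,0,-2.2],"rotation":[0,0,0],"claw":0.5},{"slide":[9.5,0,-1.6],"rotation":[0,0,0],"claw":0.5},{"slide":[9.5,0,-0.9],"rotation":[0,0,0],"claw":0.5}]'; python3 -c "
from h import *; p=where()"
```

```text
clock: 12.9
position: [0.516, 0.0207, 0.081]
tool_rot: [-0.664, 0.748, 0.001, 0.004]
force: [-6.0, 5.7, 13.4]
grip_width: 0.0435
12.9 [0.516  0.0207 0.081 ] [[-0.118, -0.993, 0.005], [-0.993, 0.118, 0.008], [-0.008, -0.004, -1.0]] [-6.   5.7 13.4] 0.0435
tool u,e [-0.082   0.5099] tip z 0.064
top amber_mid 0.86 [0.516 0.011 0.034] u,e [-0.0719  0.5111]
top amber_bottle 0.82 [ 0.596 -0.001  0.033] u,e [-0.0695  0.592 ]
top green_bottle 0.95 [ 0.578 -0.139  0.033] u,e [0.0689 0.59  ]
side amber_mid 0.59 [0.519 0.011 0.037] u,e [-0.0728  0.514 ]
side amber_bottle 0.69 [ 0.599 -0.001  0.033] u,e [-0.07    0.5946]
side green_bottle 0.67 [ 0.621  0.28  -0.003] u,e [-0.3524  0.5833]
```

```bash
python3 -m crank '[{"slide":[10,0,-0.7],"rotation":[0,0,0],"claw":0.5},{"slide":[10,0,-0.6],"rotation":[0,0,0],"claw":0.5},{"slide":[10,0,-0.2],"rotation":[0,0,0],"claw":0.5},{"slide":[9,0,0.4],"rotation":[0,0,0],"claw":0.5}]'; python3 -c "
from h import *; p=where()"
```

```text
clock: 13.8
position: [0.5113, -0.018, 0.0836]
tool_rot: [-0.665, 0.747, 0.001, 0.004]
force: [-1.3, -0.1, 6.8]
grip_width: 0.0437
13.8 [ 0.5113 -0.018   0.0836] [[-0.116, -0.993, 0.004], [-0.993, 0.116, 0.008], [-0.008, -0.004, -1.0]] [-1.3 -0.1  6.8] 0.0437
tool u,e [-0.043   0.5098] tip z 0.0666
top green_bottle 0.9 [ 0.578 -0.141  0.031] u,e [0.0709 0.5905]
side amber_mid 0.84 [ 0.518 -0.011  0.038] u,e [-0.0508  0.5162]
side amber_bottle 0.93 [ 0.595 -0.024  0.039] u,e [-0.0471  0.5934]
side green_bottle 0.67 [ 0.58  -0.14   0.036] u,e [0.0704 0.5923]
```

```bash
python3 -m crank '[{"slide":[7,0,0.7],"rotation":[0,0,0],"claw":0.5},{"slide":[7,0,0.7],"rotation":[0,0,0],"claw":0.5},{"slide":[0,0,0.3],"rotation":[0,0,0],"claw":0.5}]'; python3 -c "
from h import *; p=where()"
```

```text
clock: 14.58
position: [0.5093, -0.0341, 0.0821]
tool_rot: [-0.665, 0.747, 0.001, 0.003]
force: [-1.1, -0.6, 6.1]
grip_width: 0.0435
14.57 [ 0.5093 -0.0341  0.0821] [[-0.116, -0.993, 0.003], [-0.993, 0.116, 0.006], [-0.006, -0.002, -1.0]] [-1.1 -0.6  6.1] 0.0435
tool u,e [-0.0267  0.5098] tip z 0.0651
top amber_bottle 0.49 [ 0.621  0.287 -0.001] u,e [-0.3587  0.5827]
top green_bottle 0.93 [ 0.577 -0.14   0.031] u,e [0.0704 0.5893]
side amber_mid 0.69 [ 0.517 -0.02   0.037] u,e [-0.0418  0.516 ]
side amber_bottle 0.56 [ 0.594 -0.03   0.035] u,e [-0.0411  0.5939]
side green_bottle 0.86 [ 0.58  -0.14   0.031] u,e [0.0699 0.5929]
```

```bash
python3 -m crank '[{"slide":[0,0,-30],"rotation":[0,0,0],"claw":0.5},{"slide":[0,0,-40],"rotation":[0,0,0],"claw":0.5},{"slide":[-30,0,-40],"rotation":[0,0,0],"claw":0.5},{"slide":[-50,0,-20],"rotation":[0,0,0],"claw":0.5},{"slide":[-50,0,0],"rotation":[0,0,0],"claw":0.5},{"slide":[-50,0,0],"rotation":[0,0,0],"claw":0.5},{"slide":[-50,0,0],"rotation":[0,0,0],"claw":0.5},{"slide":[0,0,0],"rotation":[0,0,0],"claw":0.5},{"slide":[0,0,0],"rotation":[0,0,0],"claw":0.5},{"slide":[0,0,0],"rotation":[0,0,0],"claw":0.5},{"slide":[0,0,0],"rotation":[0,0,0],"claw":0.5},{"slide":[0,0,0],"rotation":[0,0,0],"claw":0.5}]'
for i in 1 2 3; do python3 -m crank '[{"slide":[0,0,0],"rotation":[0,0,0],"claw":0.5},{"slide":[0,0,0],"rotation":[0,0,0],"claw":0.5},{"slide":[0,0,0],"rotation":[0,0,0],"claw":0.5},{"slide":[0,0,0],"rotation":[0,0,0],"claw":0.5},{"slide":[0,0,0],"rotation":[0,0,0],"claw":0.5},{"slide":[0,0,0],"rotation":[0,0,0],"claw":0.5},{"slide":[0,0,0],"rotation":[0,0,0],"claw":0.5},{"slide":[0,0,0],"rotation":[0,0,0],"claw":0.5},{"slide":[0,0,0],"rotation":[0,0,0],"claw":0.5},{"slide":[0,0,0],"rotation":[0,0,0],"claw":0.5},{"slide":[0,0,0],"rotation":[0,0,0],"claw":0.5},{"slide":[0,0,0],"rotation":[0,0,0],"claw":0.5}]' >/dev/null; done
python3 - <<'E'
from h import *
from scipy.optimize import least_squares
where()
for i in range(2):
  p=where(); q=imaging.read_camera("top"); W=pts(q)
  for n,R in (("amber_bottle",.03),("green_bottle",.0325)):
    m=nets.masks_of(n,q)[0]["mask"]; a=W[m]; a=a[(a[:,0]>.46)&(a[:,0]<.57)&(a[:,2]>.03)&(a[:,2]<.08)]
    fn=lambda k:np.hypot((a[:,1]-k[0]-k[1]*(a[:,0]-.53))*.993,a[:,2]-k[2])-R
    s=least_squares(fn,[a[:,1].mean(),-.1,.03],loss="soft_l1",f_scale=.002);print(n,len(a),s.x,"u",d@[.53,s.x[0]])
for t in ["tumbler","jigger","cork","corkscrew"]: print(t,[np.round(x["xyz"],3).tolist() for x in nets.pinpoint(t,q)[:2]])
cv2.imwrite("pics/d.png",np.hstack([cv2.resize(x[:,:,::-1],(400,400)) for x in (q["image"][120:300,200:380],p["image"][170:300,240:370])]))
E
```

```text
clock: 16.48
position: [0.5361, 0.1985, 0.21]
tool_rot: [-0.662, 0.749, 0.004, 0.001]
force: [-0.5, -0.4, -0.1]
grip_width: 0.0432
20.98 [0.5362 0.1979 0.2103] [[-0.124, -0.992, -0.004], [-0.992, 0.124, 0.008], [-0.007, 0.005, -1.0]] [ 0.4 -0.2  0. ] 0.0435
tool u,e [-0.2604  0.5089] tip z 0.1933
top amber_mid 0.88 [ 0.512 -0.04   0.034] u,e [-0.0207  0.5133]
top amber_bottle 0.57 [ 0.589 -0.052  0.028] u,e [-0.0184  0.591 ]
top green_bottle 0.9 [ 0.577 -0.139  0.033] u,e [0.0691 0.5895]
side amber_mid 0.91 [ 0.513 -0.037  0.031] u,e [-0.0244  0.5137]
side amber_bottle 0.81 [ 0.594 -0.054  0.034] u,e [-0.0175  0.5959]
side green_bottle 0.84 [ 0.581 -0.141  0.037] u,e [0.071  0.5939]
21.38 [0.5362 0.1979 0.2103] [[-0.124, -0.992, -0.004], [-0.992, 0.124, 0.008], [-0.007, 0.005, -1.0]] [ 0.6 -0.5  0.7] 0.0437
tool u,e [-0.2604  0.5089] tip z 0.1933
top amber_mid 0.69 [ 0.509 -0.038  0.033] u,e [-0.0226  0.5101]
top amber_bottle 0.66 [ 0.592 -0.052  0.031] u,e [-0.0188  0.5937]
top green_bottle 0.67 [ 0.579 -0.139  0.033] u,e [0.0689 0.5914]
side amber_mid 0.8 [ 0.516 -0.04   0.032] u,e
[... 453 characters left out ...]
4  0.5089] tip z 0.1933
top amber_mid 0.77 [ 0.511 -0.038  0.033] u,e [-0.0228  0.5125]
top amber_bottle 0.9 [ 0.592 -0.053  0.028] u,e [-0.0181  0.5936]
top green_bottle 0.61 [ 0.577 -0.14   0.031] u,e [0.0705 0.5897]
side amber_mid 0.8 [ 0.514 -0.039  0.034] u,e [-0.0224  0.5154]
side amber_bottle 0.62 [ 0.592 -0.053  0.036] u,e [-0.0183  0.5946]
side green_bottle 0.6 [ 0.58  -0.14   0.033] u,e [0.0695 0.5928]
amber_bottle 951 [-0.04208352 -0.12201699  0.03356762] u -0.021281068444679252
green_bottle 980 [-0.13221618 -0.11735105  0.03568307] u 0.06822066300061531
tumbler [[0.508, -0.041, -0.002]]
jigger [[0.521, -0.366, 0.001]]
cork [[0.339, 0.282, -0.0]]
corkscrew [[0.392, -0.404, 0.001]]
```

View pics/d.png

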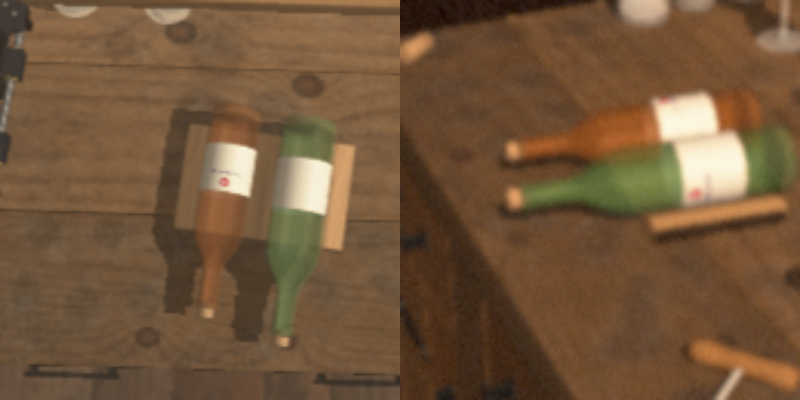

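The amber bottle lies at rest in the free groove, clear of the green one (at about (228,190) and (303,200) in the left view).

```bash
python3 -c "
from h import *; r.close_job()"
```

```text
the job is handed in; nothing more can be done
```

The amber bottle now lies still in the free groove of the rest, next to the green bottle, and the job is handed in. I rolled it there with three pressed fingertip strokes on its top. The last stroke carried it up the front slope and about 12 mm past the lip. I then lifted the fingers clear, and it settled by itself.

- **Amber bottle:** Two position fits about 0.5 s apart agreed to 0.2 mm, so it is at rest. Its axis is parallel to the groove, within 3 mm of the groove line, and about 33.6 mm above the bar (33 mm expected).
- **Roll:** It travelled about 133 mm. The fingers moved roughly twice as far as the bottle in each stroke, so it rolled without sliding. That makes about 0.7 of a turn, worked out from the distance and not seen directly.
- **Green bottle:** It stayed where it was to within about 1 mm, and there is about 27 mm of clearance between the two bottles.
- **Other things on the bar:** The jigger, cork and corkscrew read the same positions as at the start. In the last look the network reported the tumbler at the rest, which is a false detection, so its place was not rechecked. The arm never went near it below about 0.19 m.
- **Limits:** The readings after each move showed at most about 16 N at the wrist. The last reading before handing in was at about 22 s, with the arm well clear of everything.

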